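# Turn a drink can's code to the self-checkout scanner and scan it

### The arm

A 6-joint arm with a two-finger parallel gripper is mounted at the origin on the work surface. World frame = base frame: x ahead of the robot, y to its left, z up, the work surface at z = 0. Lengths are in m, angles in rad, forces in N, time in s.
With the tool pointing down it reaches from about 0.35 to 0.975 m from the base axis. Payload 17.4 kg.
Tool frame: the origin (TCP) lies midway between the tips of the shut fingers; the grasp point (between the pads) lies 19 mm behind it; z points along the fingers, y is the direction in which the jaws open and shut (so a half turn about z gives the same grasp; the last joint's range is limited). The gripper opens to 85 mm and grips with 20 to 120 N. Pads are 22 mm wide; open, the fingers measure 114 mm over their backs; the gripper's body (76 mm by 85 mm) begins 54 mm behind the grasp point. The pads swing forward as they close: fully open they stand 13 mm farther back than shut.
Start: joints at [-1.227, 0.116, 1.442, -0, 1.584, -0.038], TCP at [0.251, -0.626, 0.231] pointing down, gripper open.
Joint ranges: [-2.83, 2.83], [-0.83, 2.19], [0.07, 2.5], [-1.14, 4.28], [0.01, 3], [-2.97, 2.97]. Speed limits (rad/s): [1.89, 1.89, 2.22, 3.14, 3.14, 3.14].

### API

Orientations are given as a rotation vector (axis times angle).
In Python, from plant import * gives the robot as it stands. Calls block until the motion is done:
- reach(position, orientation): joint-space move of the TCP to a pose.
- move_linear(position, ori=None, vel=0.15, f_stop=None): straight line of the TCP; ori=None keeps the orientation; vel is the mean speed in m/s. With f_stop (N) it stops when the force on the tool has changed by that much, and returns True; else False.
- set_joints(angles): joint-space move.
- open_gripper() and clamp(strength=None): open the fingers fully, or close them until they stop; strength is the grip in N (None keeps the last).
- hold(seconds).
- solve_ik(position, orientation): joint angles nearest the present ones, or None.
- read_state(): the state.
- get_image(name): name is "scene" or "side" or "wrist"; returns a dict with "img" (480x640x3 uint8, red, green, blue), "range_z" (480x640 float32, m along the optical axis (not along the pixel's ray), 0 where there is no reading), "intrinsics" (3x3 intrinsics, pixels), "extrinsics" (4x4, takes a point from world to camera coordinates). Camera axes: x right, y down, z forward; pixel columns grow to the right and rows downward; lengths in m; the calibration is good to about 2 mm. The wrist camera is an equidistant fisheye: a pixel r from the principal point sees the ray r / f radians off the axis. A picture is of the moment at which its call begins.
A pose or a line that the arm cannot do raises IKError and nothing moves.
- finish_job(): hands the job in, once; it reports no verdict.
The state is a dict: "t": time; "qpos": joint angles; "dq": joint speeds; "joint_efforts": joint torques, N m; "tcp_pos": TCP position; "tool_rot": TCP orientation; "force": force on the tool from outside, world axes, zero at the start; "moment": the same for the moment, N m; "opening": finger opening in m.
Only numpy, scipy, OpenCV 4.12 (cv2) and the standard library are available. Lean on these libraries where they do the work, as an engineer would, in place of code of your own. Each camera call takes 0.05 s, during which the arm holds its last target.

### The job

Turn the brown drink can lying in the scanner's cradle until its striped code panel squarely faces the scanner's red window, and slide it along the cradle until its base is fully against the orange end stop. Let go of it so that it lies there by itself, then press the green button on the scanner all the way down to scan it. Leave the gold can, the cup and the sugar jar where they stand.

Things in the scene. Friction and masses are not known exactly. Their poses are not given: they have to be found in the camera images.
- scanner: Fixed scanner unit. Origin: on the table, below the middle of the can when home. x: level from the can to the scanner block (away from the robot, give or take the yaw); y: along the cradle from orange stop to open end; z up. Grey base plate 12 mm thick, x -65 to 160, y +-95 mm. Black scanner block x 85 to 155, y +-65 mm, top at z = 116 mm.
- window (a point): Centre of the red window (88 mm along y, 32 mm high) on the scanner block's face towards the can: scanner frame x = 82, y = 0, z = 92 mm. Axes as the scanner's.
- cradle (a point): Middle of the cradle on the can's axis: scanner frame x = 0, y = 0, z = 100 mm; axes as the scanner's. Two white V saddles (45 degree faces) on posts, 60 mm wide, top edges at z = 86 mm, each 30 mm long, centred at y = -52 and +52 mm. The 74 mm between them is open down to the base plate: fingers fit there beside and below the can, also tilted
- stop: Fixed orange end stop, a plate 56 mm wide, 10 mm thick, up to z = 112 mm. Origin: on its face towards the can, on the axis of the can in the cradle (scanner frame x = 0, y = -67, z = 100 mm). Its z axis points along the cradle, out of that face (the scanner's y); its x axis to the scanner block (the scanner's x), its y axis down.
- can: Brown can with gold bands, loose rigid cylinder, diameter 53, length 134 mm, 0.2 to 0.36 kg, lying in the V saddles, base towards the stop, 12 to 24 mm short of it. Origin: centre of base; z: base to lid; x: from the axis out through the middle of the code panel. Friction holds it at any angle. At the start the panel faces up or up and back to the robot, 75 to 135 degrees from the scanner block.
- can_code (a point): Centre of the code panel (black and white bars, 60 mm long, 28 mm wide around the can) on the can's surface: 26.5 mm from its axis, 67 mm from its base. A plain gold stripe marks the opposite side of the can.
- scan_button (a joint): Green scan button on top of the scanner block; 0 = up, 0.006 = fully down (m). A spring raises it again; fully down takes about 5 N.
- scan_button_top (a point): Centre of the top of the round green button (34 mm diameter), at scanner frame x = 120 mm, y = 0; pressed straight down, 6 mm of travel.
- gold_can: Gold drink can standing upright, 53 mm diameter, 134 mm tall, origin at the centre of its base. Leave alone.
- cup: White cup, 80 mm across the rim, 95 mm tall, origin at the centre of its underside. Leave alone.
- sugar_jar: Amber sugar jar with a metal cap, 72 mm diameter, 110 mm tall, origin at the centre of its underside. Leave alone.
Things that resemble listed ones, but are neither listed nor needed, are in the scene too. Leave any blue look-alike of the can alone.

How it is judged:
On the way, in this order (a step that is already met when the one before it is completed fails the run):
1. the can lies let go in the cradle, base against the stop, code panel facing the scanner window (angle between the x axis of can and the x axis of scanner, either way round below 0.25 rad and x of can_code in the frame of scanner above 0.02 m and z of can in the frame of stop between -0.004 and 0.004 m and x of can in the frame of stop between -0.004 and 0.004 m and y of can in the frame of stop between -0.004 and 0.004 m and angle between the z axis of can and the z axis of stop, either way round below 0.06 rad and contact force between the fingers and can below 0.1 N and linear speed of can below 0.02 m/s and angular speed of can below 0.2 rad/s), for 0.2 s.
2. then the green button is pressed fully down with the can lying so (value of joint scan_button above 0.0045 m and angle between the x axis of can and the x axis of scanner, either way round below 0.25 rad and x of can_code in the frame of scanner above 0.02 m and z of can in the frame of stop between -0.004 and 0.004 m and x of can in the frame of stop between -0.004 and 0.004 m and y of can in the frame of stop between -0.004 and 0.004 m and angle between the z axis of can and the z axis of stop, either way round below 0.06 rad).
At the end, for the whole second after the job is handed in: The can lies at rest, let go, in the saddles: base centre within 4 mm of the stop's origin on each axis, can along the cradle within 0.06 rad, code panel facing the scanner within 0.25 rad; the button, pressed at least 4.5 mm with the can so, is up again (under 2 mm) (all of step 1 and value of joint scan_button below 0.002 m); the robot touches nothing.
It fails at once if the gold upright drink can is shifted more than 30 mm or tipped (distance of gold_can from where it was at the start of the episode above 0.03 m or angle between gold_can's own z axis and vertical above 0.3 rad).
It fails at once if the white cup is shifted more than 30 mm or tipped (distance of cup from where it was at the start of the episode above 0.03 m or angle between cup's own z axis and vertical above 0.3 rad).
It fails at once if the amber sugar jar is shifted more than 30 mm or tipped (distance of sugar_jar from where it was at the start of the episode above 0.03 m or angle between sugar_jar's own z axis and vertical above 0.3 rad).
It fails at once if the green button is pressed before the code panel faces the window with the can against the stop (value of joint scan_button above 0.0045 m and not (angle between the x axis of can and the x axis of scanner, either way round below 0.25 rad and x of can_code in the frame of scanner above 0.02 m and (z of can in the frame of stop between -0.004 and 0.004 m and x of can in the frame of stop between -0.004 and 0.004 m and y of can in the frame of stop between -0.004 and 0.004 m and angle between the z axis of can and the z axis of stop, either way round below 0.06 rad))).
It also fails if it takes over 72 s, if anything falls off the work surface, if the arm or the gripper's body presses on something with over 40 N, if the wrist force passes 120 N, or if a joint passes its speed limit or range.

## Working session

There is one attempt and no reset: what is moved stays moved. The work goes in short steps, each a Python script; the robot and the scene stay as the last script left them, time stands still between calls to the robot, and variables do not carry over. Pictures are saved under pics/ and viewed, and the job is handed in when it is done.

```bash
ls; mkdir -p pics; python3 - <<'E'
from plant import *
import cv2, numpy as np
s=read_state(); print(s)
for n in ["scene","side","wrist"]:
    d=get_image(n); cv2.imwrite(f"pics/{n}0.png",d["img"][:,:,::-1]); np.savez(f"{n}0.npz",**d)
    print(n,d["intrinsics"].tolist(),np.round(d["extrinsics"],4).tolist())
E
```

```text
pics
{'t': 0.0, 'qpos': array([-1.22682527e+00,  1.16503959e-01,  1.44227937e+00, -2.16724266e-05,
        1.58397404e+00, -3.78210097e-02]), 'dq': array([-0.00070674, -0.00068874, -0.00102875,  0.00058016,  0.00109961,
        0.00036806]), 'joint_efforts': array([-1.05284540e-03, -7.31981850e+01, -6.32491708e+01, -5.62989578e-05,
        6.18064514e-03, -4.80457675e-05]), 'tcp_pos': array([ 0.25140394, -0.6262339 ,  0.23054128]), 'tool_rot': array([-3.08339754e+00, -5.95863582e-01,  3.12492146e-04]), 'force': array([0.16188351, 0.54475543, 0.05685577]), 'moment': array([-0.0114188 ,  0.00208534,  0.04785169]), 'opening': 0.08543337863916377}
scene [[546.9477892776106, 0.0, 323.28275321566275], [0.0, 546.9477892776106, 230.97879260569607], [0.0, 0.0, 1.0]] [[0.5035, 0.8638, 0.0183, -0.3173], [0.6735, -0.3791, -0.6346, -0.2588], [-0.5413, 0.3318, -0.7726, 1.2764], [0.0, 0.0, 0.0, 1.0]]
side [[449.96062665499306, 0.0, 319.4211327424485], [0.0, 449.96062665499306, 238.4376889937641], [0.0, 0.0, 1.0]] [[-0.9606, -0.2775, 0.0176, 0.5396], [-0.189, 0.6052, -0.7733, 0.1256], [0.2039, -0.7462, -0.6337, 0.8783], [0.0, 0.0, 0.0, 1.0]]
wrist [[371.64829954431775, 0.0, 321.48060941501615], [0.0, 371.64829954431775, 243.68302374453148], [0.0, 0.0, 1.0]] [[0.3721, -0.9282, -0.001, -0.6748], [-0.8855, -0.3552, 0.2996, -0.0395], [-0.2784, -0.1106, -0.9541, 0.3796], [0.0, 0.0, 0.0, 1.0]]
```

View pics/scene0.png

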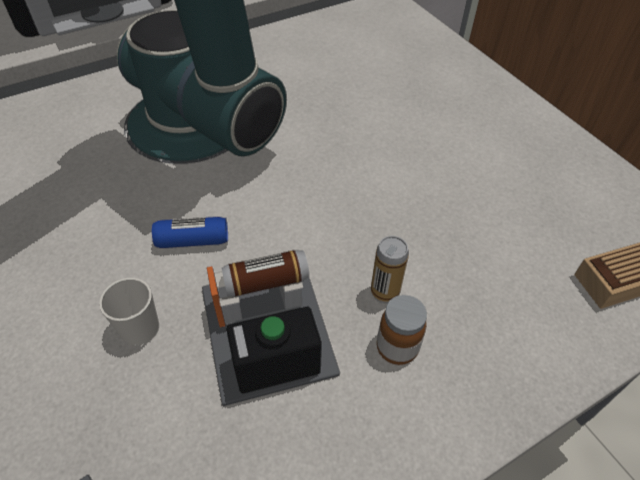

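View pics/side0.png

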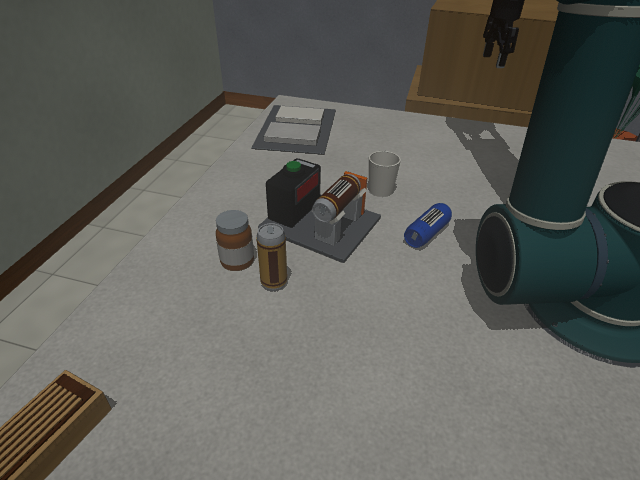

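View pics/wrist0.png

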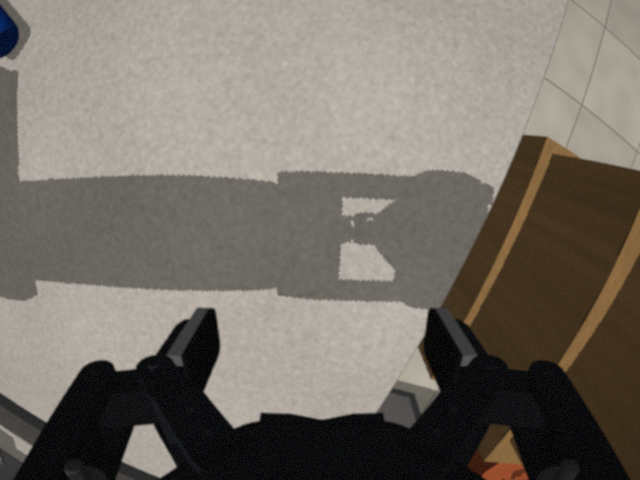

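The scene view shows the brown can at (265,272) and the scanner block with its green button at (273,328). The orange stop is at (216,295), the gold can at (389,268), the jar at (402,330), the cup at (130,315) and the blue can at (190,232). Next I'll measure these in 3D.

```bash
cat > h.py <<'E'
import numpy as np, cv2
def cloud(d):
    K=d["intrinsics"];E=d["extrinsics"];z=d["range_z"].astype(float)
    v,u=np.mgrid[:480,:640]
    p=np.stack([(u-K[0,2])/K[0,0]*z,(v-K[1,2])/K[1,1]*z,z],-1)
    w=(p-E[:3,3])@E[:3,:3]
    w[z<=0]=np.nan
    return w
def proj(d,P):
    K=d["intrinsics"];E=d["extrinsics"];c=np.atleast_2d(P)@E[:3,:3].T+E[:3,3]
    return np.c_[c[:,0]/c[:,2]*K[0,0]+K[0,2],c[:,1]/c[:,2]*K[1,1]+K[1,2]]
E
python3 - <<'E'
from h import *
for n in ["scene","side"]:
    d=dict(np.load(n+"0.npz"));w=cloud(d);im=d["img"].astype(int);R,G,B=im[...,0],im[...,1],im[...,2]
    g=(G>R*1.5)&(G>B*1.5)&(G>60)&(w[...,2]>.08)&(w[...,2]<.16)&(w[...,0]>.3)
    p=w[g];print(n,"button",g.sum(),p.mean(0),np.median(p[:,2]))
    bc=np.median(p,0)
    near=np.hypot(w[...,0]-bc[0],w[...,1]-bc[1])<.12
    top=near&(abs(w[...,2]-.116)<.004)&(im.max(-1)<80)
    q=w[top];print("top",top.sum(),np.median(q[:,2]))
    r=cv2.minAreaRect((q[:,:2]*1000).astype(np.float32));print(r)
    o=(R>150)&(G<120)&(B<80)&(np.hypot(w[...,0]-bc[0],w[...,1]-bc[1])<.25)
    q=w[o];print("orange",o.sum(),np.percentile(q,[2,50,98],axis=0).round(4).tolist())
    pl=(np.hypot(w[...,0]-bc[0],w[...,1]-bc[1])<.25)&(abs(w[...,2]-.012)<.004)&(im.max(-1)<110)
    q=w[pl];print("plate",pl.sum(),np.median(q[:,2]),cv2.minAreaRect((q[:,:2]*1000).astype(np.float32)))
E
```

```text
scene button 407 [ 0.65902612 -0.1038654   0.13849661] 0.13876914515222044
top 3007 0.11659899125326904
((623.1959838867188, -93.9544677734375), (129.5787811279297, 142.8566131591797), 75.66796875)
orange 149 [[0.5, -0.1516, 0.1106], [0.5245, -0.1438, 0.1127], [0.5483, -0.1353, 0.1148]]
plate 4503 0.012912831708927139 ((591.9134521484375, -84.36648559570312), (456.3681640625, 223.529541015625), 73.722412109375)
side button 118 [ 0.65303265 -0.09612463  0.13570023] 0.13667584140487354
top 637 0.11508278248001791
((621.4783935546875, -91.4657974243164), (130.75332641601562, 138.66659545898438), 73.88204193115234)
orange 17 [[0.4958, -0.1484, 0.1092], [0.5204, -0.1398, 0.1114], [0.5446, -0.132, 0.1128]]
plate 2355 0.011453839873267426 ((589.981201171875, -57.32133483886719), (432.2175598144531, 226.43035888671875), 75.3646240234375)
```

```bash
python3 - <<'E'
import cv2
a=cv2.imread("pics/scene0.png")[200:410,90:450];cv2.imwrite("pics/sc.png",cv2.resize(a,None,fx=2.2,fy=2.2,interpolation=2))
a=cv2.imread("pics/side0.png")[140:300,200:470];cv2.imwrite("pics/sd.png",cv2.resize(a,None,fx=2.9,fy=2.9,interpolation=2))
E
```

```text
(no output)
```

View pics/sc.png

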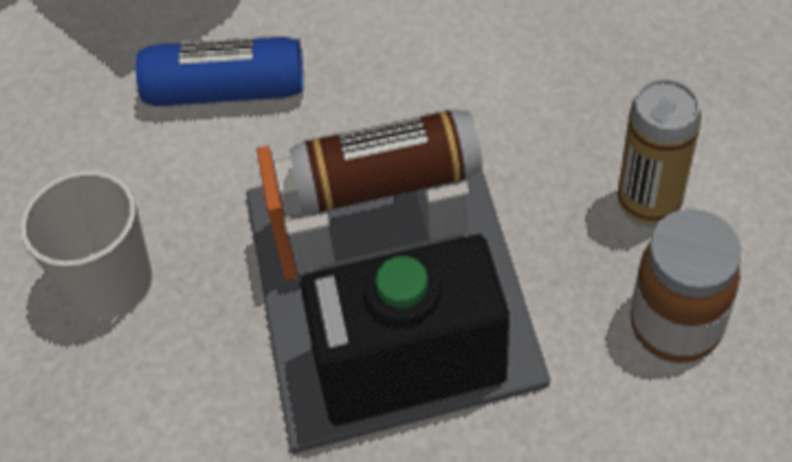

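View pics/sd.png

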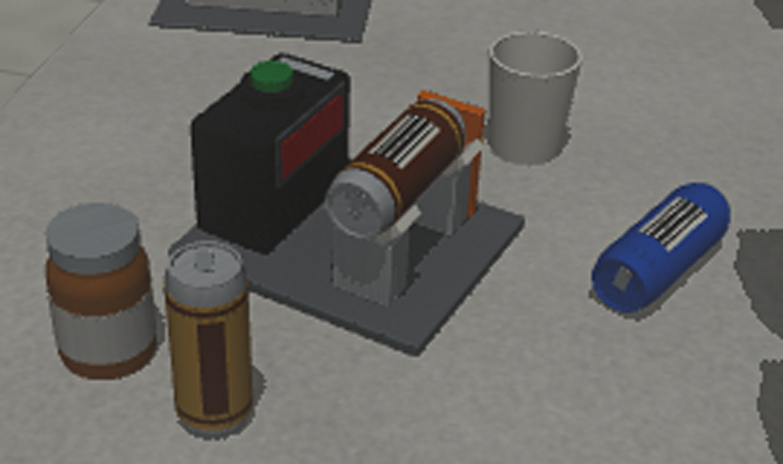

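```bash
cat >> h.py <<'E'
from scipy.optimize import least_squares
def boxsdf(p,c,h):
    q=abs(p-c)-h
    return np.linalg.norm(np.maximum(q,0),axis=1)+np.minimum(q.max(1),0)
B=[(np.array([.0475,0,.006]),np.array([.1125,.095,.006])),(np.array([.120,0,.064]),np.array([.035,.065,.052])),(np.array([0,-.072,.062]),np.array([.028,.005,.050]))]
def toS(p,q):
    c,s=np.cos(q[2]),np.sin(q[2]);d=p-np.array([q[0],q[1],0]);
    return np.c_[d[:,0]*c+d[:,1]*s,-d[:,0]*s+d[:,1]*c,d[:,2]]
def fitscan(ws,q0=(.537,-.066,-.27)):
    q=np.array(q0)
    P0=np.concatenate([w[np.isfinite(w[...,2])] for w in ws])
    for it,tol in enumerate([.02,.012,.008,.006]):
        l=toS(P0,q); sd=np.min([boxsdf(l,*b) for b in B],0)
        ok=(abs(sd)<tol)&(l[:,2]>.008)&(np.hypot(l[:,0]-.12,l[:,1])>.028+0*l[:,0])|((abs(sd)<tol)&(l[:,2]<.10)&(l[:,2]>.008))
        P=P0[ok]
        r=least_squares(lambda x:(lambda l:np.min([boxsdf(l,*b) for b in B],0))(toS(P,x[:3])-np.array([0,0,x[3]])),np.r_[q,0],loss="soft_l1",f_scale=.002)
        q=r.x[:3]
    return r.x,len(P),np.sqrt(np.mean(r.fun**2))
def canpanel(d,q,verbose=True,dz=0):
    w=cloud(d);im=d["img"].astype(int);ok=np.isfinite(w[...,2])
    l=toS(np.nan_to_num(w.reshape(-1,3)),q).reshape(w.shape); l[...,2]-=dz
    m=ok&(abs(l[...,1])<.10)&(abs(l[...,0])<.032)&(l[...,2]>.088)&(l[...,2]<.135)&(l[...,1]>-.064)
    P=l[m]
    core=P[(abs(P[:,1])<.05)]
    # axis fit: x = x0 + a y, z=z0
    r=least_squares(lambda x:np.hypot(core[:,0]-x[0]-x[1]*core[:,1],core[:,2]-x[2]-x[3]*core[:,1])-.0265,[0,0,.1,0],loss="soft_l1",f_scale=.001)
    x0,a,z0,bz=r.x
    ang=np.arctan2(l[...,2]-z0-bz*l[...,1],l[...,0]-x0-a*l[...,1])
    sat=(im.max(-1)-im.min(-1))/np.maximum(im.max(-1),1)
    return l,m,ang,sat,r.x
E
python3 - <<'E'
from h import *
D={n:dict(np.load(n+"0.npz")) for n in ["scene","side"]}
W={n:cloud(D[n]) for n in D}
for n in D: print(n,fitscan([W[n]]))
f=fitscan(list(W.values()));print("both",f)
for n in D:
    q=fitscan([W[n]])[0]
    l,m,ang,sat,ax=canpanel(D[n],q,dz=q[3]);print(n,"axis",ax.round(4), "y range",np.percentile(l[m][:,1],[0.5,99.5]))
    pm=m&(sat<.35)&(abs(l[...,1])<.045)
    print(pm.sum(),"y",np.percentile(l[pm][:,1],[2,50,98]).round(4),"ang deg",np.degrees(np.percentile(ang[pm],[2,25,50,75,98])).round(1),"vis",np.degrees(np.percentile(ang[m],[1,99])))
    c=l[pm]
E
```

```text
scene (array([ 0.54114679, -0.07076902, -0.25203202,  0.00103641]), 10351, np.float64(0.0013258130615583367))
side (array([ 5.37262455e-01, -7.19245211e-02, -2.51894136e-01, -5.03994512e-04]), 4847, np.float64(0.0014058248361835876))
both (array([ 0.54012432, -0.07218037, -0.25250778,  0.00061836]), 15132, np.float64(0.0016233995540844244))
scene axis [ 1.000e-04 -2.700e-03  1.004e-01  5.200e-03] y range [-0.05871861  0.07697477]
611 y [-0.0445  0.0072  0.0407] ang deg [-22.4  73.4  86.8 104.9 132.2] vis [-23.94465877 129.48103122]
side axis [ 0.0009 -0.0037  0.1003  0.0045] y range [-0.05230672  0.08123273]
355 y [-0.043   0.0099  0.0428] ang deg [-176.8   75.7  101.7  121.8  177.3] vis [-177.71174306  177.40321613]
```

```bash
cat >> h.py <<'E'
def unwrap(d,q,dz,ys,angs,r=.0265,zc=.1003,xc=.0005):
    Y,A=np.meshgrid(ys,angs)
    x=xc+r*np.cos(A);z=zc+r*np.sin(A)+dz
    c,s=np.cos(q[2]),np.sin(q[2])
    P=np.stack([q[0]+c*x-s*Y,q[1]+s*x+c*Y,z],-1)
    uv=proj(d,P.reshape(-1,3)).astype(np.float32).reshape(*A.shape,2)
    return cv2.remap(d["img"],uv[...,0],uv[...,1],cv2.INTER_LINEAR)
E
python3 - <<'E'
from h import *
D={n:dict(np.load(n+"0.npz")) for n in ["scene","side"]}
Q={n:fitscan([cloud(D[n])])[0] for n in D}
ys=np.arange(-.08,.1,.0003);an=np.radians(np.arange(0,180,.7))
o=[]
for n in D:
    I=unwrap(D[n],Q[n],Q[n][3],ys,an)[:,:,::-1].copy()
    for k in range(0,180,30):
        cv2.putText(I,str(k),(0,int(k/.7)+4),0,.35,(0,255,0),1);cv2.line(I,(25,int(k/.7)),(600,int(k/.7)),(0,255,0),1)
    for y in range(-80,100,20): cv2.putText(I,str(y),(int((y+80)/.3),10),0,.35,(0,255,255),1);cv2.line(I,(int((y+80)/.3),12),(int((y+80)/.3),18),(0,255,255),1)
    o.append(I)
cv2.imwrite("pics/unw.png",np.vstack(o))
E
```

```text
(no output)
```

View pics/unw.png

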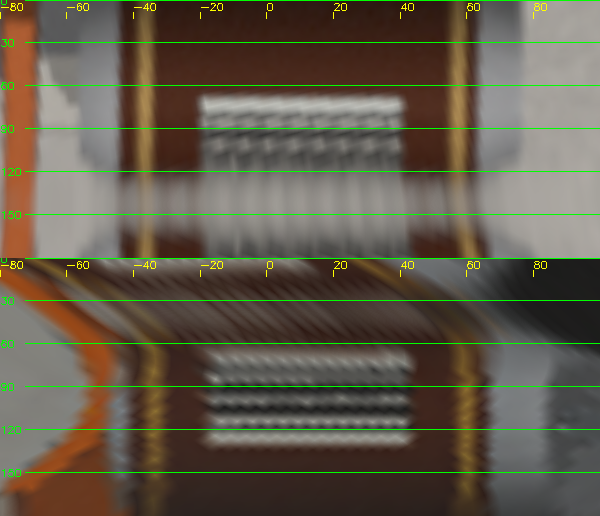

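The panel is at about 98° from the scanner's x and centred at y ≈ +11 mm. That puts the base about 12 mm short of the stop. So the can has to turn +98° about scanner +y. Next I'll check which tool tilts about the can axis are reachable.

```bash
cat >> h.py <<'E'
from scipy.spatial.transform import Rotation as Ro
Q=np.array([.5392,-.0714,-.252]); ZC=.1003
def S2W(p,q=Q):
    return Ro.from_euler('z',q[2]).apply(p)+np.array([q[0],q[1],0])
def tool(th,gp,flip=1,q=Q):
    """th tilt deg (body toward +x), gp grasp point in scanner frame; back = TCP beyond grasp point"""
    t=np.radians(th); b=np.array([np.sin(t),0,np.cos(t)]); j=np.array([np.cos(t),0,-np.sin(t)])*flip
    z=-b; x=np.cross(j,z); R=Ro.from_euler('z',q[2])*Ro.from_matrix(np.c_[x,j,z])
    return S2W(np.asarray(gp,float)-.019*b,q), R.as_rotvec()
E
python3 - <<'E'
from h import *
from plant import *
s=read_state()
E=np.load("wrist0.npz")["extrinsics"];c=-E[:3,:3].T@E[:3,3]
Rt=Ro.from_rotvec(s["tool_rot"]);print("cam in tool",Rt.inv().apply(c-s["tcp_pos"]),"cam axis in tool",Rt.inv().apply(E[2,:3]))
for f in (1,-1):
    for th in range(-90,61,10):
        p,r=tool(th,[0,.006,ZC],f); q=solve_ik(p,r)
        print(f,th,None if q is None else np.round(q,2))
E
```

```text
cam in tool [ 0.07564532  0.00020775 -0.1425797 ] cam axis in tool [-2.99671053e-01 -2.25147515e-04  9.54042562e-01]
1 -90 None
1 -80 None
1 -70 None
1 -60 [-0.1  -0.55  2.48 -0.65  0.21  0.72]
1 -50 [-0.12 -0.52  2.39 -0.26  0.41  0.33]
1 -40 [-0.13 -0.46  2.3  -0.14  0.62  0.21]
1 -30 [-0.14 -0.38  2.2  -0.08  0.81  0.15]
1 -20 [-0.15 -0.29  2.1  -0.04  0.99  0.12]
1 -10 [-0.16 -0.19  1.99 -0.02  1.16  0.1 ]
1 0 [-0.17 -0.09  1.89 -0.    1.33  0.08]
1 10 [-0.17  0.02  1.8   0.01  1.5   0.08]
1 20 [-0.18  0.13  1.71  0.02  1.66  0.07]
1 30 [-0.18  0.23  1.62  0.03  1.81  0.07]
1 40 [-0.19  0.33  1.54  0.04  1.96  0.07]
1 50 [-0.19  0.43  1.48  0.05  2.11  0.07]
1 60 [-0.19  0.52  1.42  0.07  2.25  0.07]
-1 -90 None
-1 -80 None
-1 -70 None
-1 -60 [-0.1  -0.55  2.48 -0.65  0.21 -2.42]
-1 -50 [-0.12 -0.52  2.39 -0.26  0.41 -2.81]
-1 -40 [-0.13 -0.46  2.3  -0.14  0.62 -2.93]
-1 -30 None
-1 -20 None
-1 -10 None
-1 0 None
-1 10 None
-1 20 None
-1 30 None
-1 40 None
-1 50 None
-1 60 None
```

```bash
python3 - <<'E'
from h import *
from plant import *
for th in (-45,-50,-53):
  b=np.array([np.sin(np.radians(th)),0,np.cos(np.radians(th))])
  for k in (0,.04,.08,.12):
    for dz in (0,.008):
        p,r=tool(th,np.array([0,.008,ZC+dz])+k*b); q=solve_ik(p,r); print(th,k,dz,None if q is None else np.round(q,2))
  for up in (.06,.1,.14):
        p,r=tool(th,np.array([-.03,.008,ZC+up])+k*b*0); q=solve_ik(p,r); print(th,'up',up,None if q is None else np.round(q,2))
E
```

```text
-45 0 0 [-0.12 -0.49  2.35 -0.19  0.52  0.27]
-45 0 0.008 [-0.12 -0.5   2.34 -0.19  0.53  0.26]
-45 0.04 0 [-0.1  -0.62  2.37 -0.18  0.62  0.25]
-45 0.04 0.008 [-0.1  -0.63  2.36 -0.18  0.64  0.25]
-45 0.08 0 [-0.09 -0.75  2.39 -0.17  0.73  0.24]
-45 0.08 0.008 [-0.09 -0.75  2.38 -0.17  0.74  0.24]
-45 0.12 0 None
-45 0.12 0.008 None
-45 up 0.06 [-0.1  -0.66  2.34 -0.17  0.69  0.23]
-45 up 0.1 [-0.1  -0.69  2.29 -0.15  0.76  0.21]
-45 up 0.14 [-0.1  -0.7   2.23 -0.14  0.84  0.2 ]
-50 0 0 [-0.11 -0.52  2.39 -0.27  0.41  0.34]
-50 0 0.008 [-0.11 -0.53  2.39 -0.26  0.43  0.33]
-50 0.04 0 [-0.1  -0.66  2.43 -0.24  0.52  0.31]
-50 0.04 0.008 [-0.1  -0.67  2.42 -0.23  0.54  0.3 ]
-50 0.08 0 [-0.08 -0.81  2.46 -0.22  0.64  0.29]
-50 0.08 0.008 [-0.08 -0.81  2.45 -0.22  0.66  0.29]
-50 0.12 0 None
-50 0.12 0.008 None
-50 up 0.06 [-0.1  -0.7   2.39 -0.21  0.59  0.28]
-50 up 0.1 [-0.1  -0.73  2.34 -0.19  0.67  0.25]
-50 up 0.14 [-0.1  -0.75  2.28 -0.18  0.75  0.23]
-53 0 0 [-0.11 -0.53  2.42 -0.34  0.35  0.41]
-53 0 0.008 [-0.11 -0.54  2.41 -0.33  0.37  0.39]
-53 0.04 0 [-0.09 -0.68  2.46 -0.29  0.46  0.36]
-53 0.04 0.008 [-0.09 -0.7   2.45 -0.28  0.48  0.35]
-53 0.08 0 None
-53 0.08 0.008 None
-53 0.12 0 None
-53 0.12 0.008 None
-53 up 0.06 [-0.09 -0.72  2.42 -0.25  0.54  0.31]
-53 up 0.1 [-0.09 -0.75  2.37 -0.22  0.62  0.28]
-53 up 0.14 [-0.09 -0.77  2.31 -0.2   0.69  0.25]
```

```bash
cat > s1.py <<'E'
from h import *
from plant import *
def st(tag):
    s=read_state();print(tag,"t",round(s["t"],2),"tcp",s["tcp_pos"].round(4),"F",s["force"].round(2),"M",s["moment"].round(2),"op",round(s["opening"],4),flush=True);return s
E
python3 - <<'E'
from s1 import *
th=-50;t=np.radians(th);b=np.array([np.sin(t),0,np.cos(t)]);j=np.array([np.cos(t),0,-np.sin(t)])
g=np.array([0,.008,ZC])+.0025*j
p,r=tool(th,[-.03,.008,ZC+.14]);reach(p,r);st("above")
p,r=tool(th,g+.08*b);move_linear(p,r,vel=.15)
p,r=tool(th,g);print(move_linear(p,r,vel=.12,f_stop=8));st("at")
for n in ["scene","side","wrist"]:
    d=get_image(n); cv2.imwrite(f"pics/{n}1.png",d["img"][:,:,::-1])
E
```

```text
above t 2.39 tcp [ 0.5264 -0.0604  0.2283] F [ 0.24 -0.33  0.29] M [ 0.05  0.36 -0.02] op 0.0853
False
at t 3.97 tcp [ 0.5569 -0.0677  0.0906] F [-0.78 -0.16 -0.73] M [0.06 0.36 0.02] op 0.0853
```

View pics/side1.png

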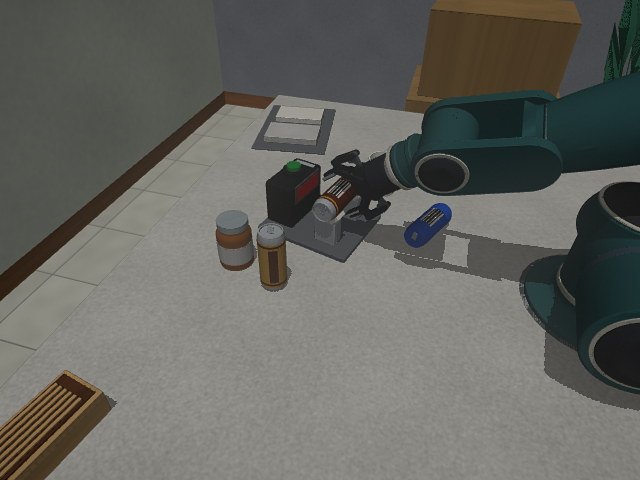

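View pics/wrist1.png

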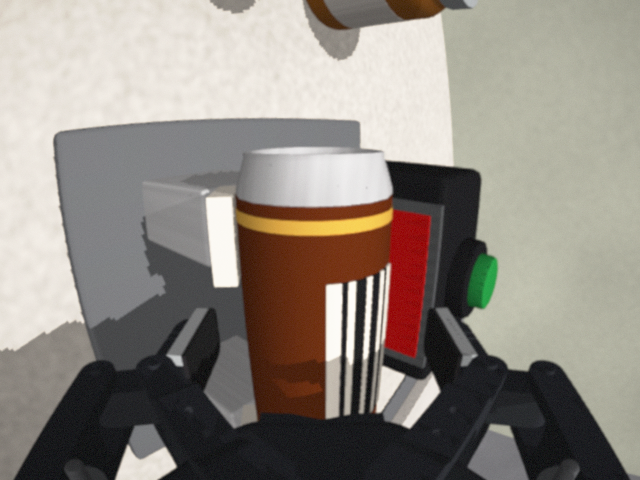

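The wrist view shows the can (columns 240–390) between the pads (about 210 and 440). It sits slightly nearer the lower finger, as I intended. I'll clamp, lift and turn it.

```bash
python3 - <<'E'
from s1 import *
th=-50;t=np.radians(th);j=np.array([np.cos(t),0,-np.sin(t)])
g=np.array([0,.008,ZC])+.0025*j
clamp(40);st("clamped")
g=g+np.array([0,0,.010])
p,r=tool(th,g);move_linear(p,r,vel=.05);st("lift")
for k in range(-40,31,10):
    p,r=tool(k,g);move_linear(p,r,vel=.0085)
st("turned")
for n in ["scene","side","wrist"]:
    d=get_image(n); cv2.imwrite(f"pics/{n}2.png",d["img"][:,:,::-1]); np.savez(f"{n}2.npz",**d)
a=cv2.imread("pics/scene2.png")[170:410,90:450];cv2.imwrite("pics/sc2.png",cv2.resize(a,None,fx=2.2,fy=2.2,interpolation=2))
E
```

```text
clamped t 4.53 tcp [ 0.5568 -0.0677  0.0905] F [-15.35   2.71   8.74] M [ 0.04  0.91 -0.06] op 0.0515
lift t 4.88 tcp [ 0.5569 -0.0677  0.1003] F [-0.33  0.03 -3.33] M [ 0.13  0.73 -0.04] op 0.0518
turned t 9.21 tcp [ 0.5336 -0.0617  0.0958] F [-0.8   0.21 -3.2 ] M [-0.14 -0.44 -0.02] op 0.0517
```

View pics/sc2.png

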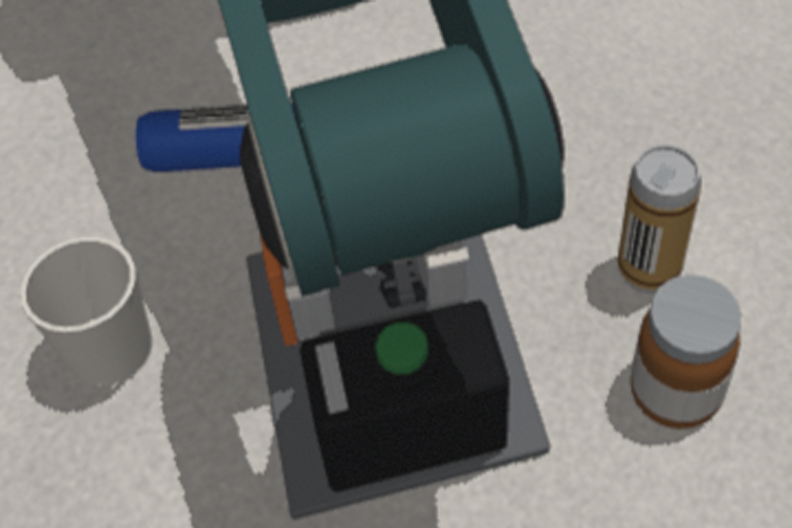

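View pics/wrist2.png

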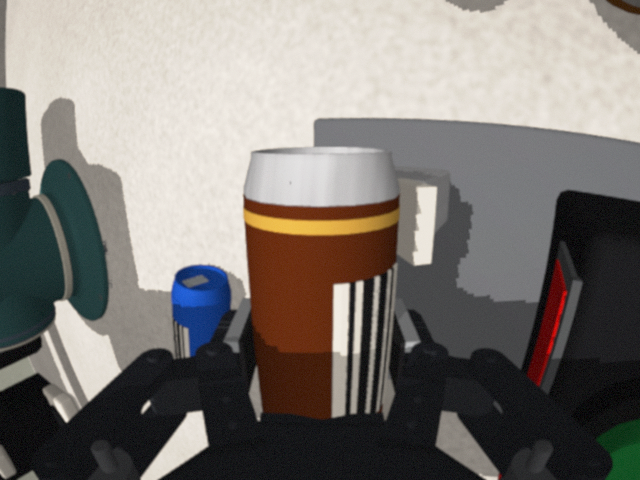

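View pics/side2.png

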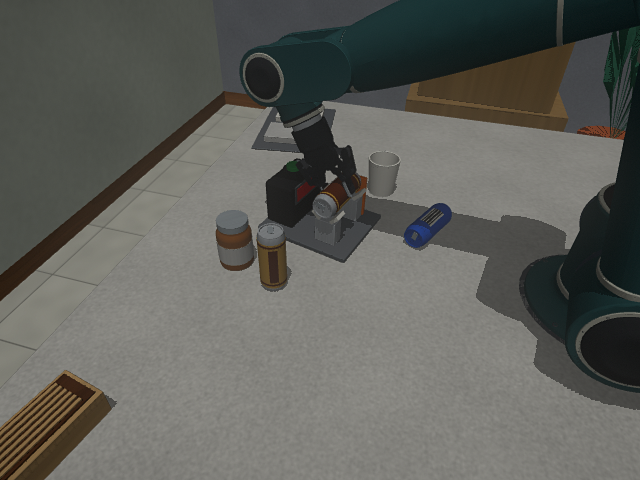

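The can was lifted and turned about 80°; from the wrist view the panel is still about 22° short. I'll set it down at a tilt that keeps the fingers clear of the block, then regrasp for the rest.

```bash
python3 - <<'E'
from s1 import *
g=np.array([.0016,.008,ZC+.0119]);x=np.array([0,.008,ZC+.006])
p,r=tool(20,g);move_linear(p,r,vel=.0085)
p,r=tool(14,x);move_linear(p,r,vel=.012);st("pre-lower")
p,r=tool(14,x-[0,0,.009]);print(move_linear(p,r,vel=.02,f_stop=5));s=st("lowered")
open_gripper();st("open")
t=np.radians(14);b=np.array([np.sin(t),0,np.cos(t)])
p=read_state()["tcp_pos"]
move_linear(p+Ro.from_euler('z',Q[2]).apply(.07*b),vel=.15)
p,r=tool(-24,[-.06,.008,ZC+.10]);reach(p,r)
st("away")
for n in ["scene","side","wrist"]:
    d=get_image(n); cv2.imwrite(f"pics/{n}3.png",d["img"][:,:,::-1]); np.savez(f"{n}3.npz",**d)
D={n:dict(np.load(n+"3.npz")) for n in ["scene","side"]}
D0={n:dict(np.load(n+"0.npz")) for n in ["scene","side"]}
ys=np.arange(-.08,.1,.0003);an=np.radians(np.arange(0,180,.7))
o=[]
for n in D:
    q=fitscan([cloud(D0[n])])[0]
    I=unwrap(D[n],q,q[3],ys,an)[:,:,::-1].copy()
    for k in range(0,180,30):
        cv2.putText(I,str(k),(0,int(k/.7)+4),0,.35,(0,255,0),1);cv2.line(I,(25,int(k/.7)),(600,int(k/.7)),(0,255,0),1)
    for y in range(-80,100,20): cv2.putText(I,str(y),(int((y+80)/.3),10),0,.35,(0,255,255),1);cv2.line(I,(int((y+80)/.3),12),(int((y+80)/.3),18),(0,255,255),1)
    o.append(I)
cv2.imwrite("pics/unw3.png",np.vstack(o))
E
```

```text
pre-lower t 10.59 tcp [ 0.5368 -0.0626  0.0879] F [ 0.17 -0.28 -3.39] M [-0.05 -0.26  0.02] op 0.0514
True
lowered t 10.88 tcp [ 0.5372 -0.0626  0.0848] F [ 2.51 -0.66  3.66] M [-0.1  -0.48  0.03] op 0.0518
open t 11.32 tcp [ 0.5365 -0.0625  0.0842] F [-1.13 -0.2  -0.86] M [-0.07 -0.12 -0.03] op 0.0856
away t 12.89 tcp [ 0.4907 -0.0507  0.1827] F [-0.21  0.78  1.06] M [0.05 0.13 0.  ] op 0.0857
```

View pics/unw3.png

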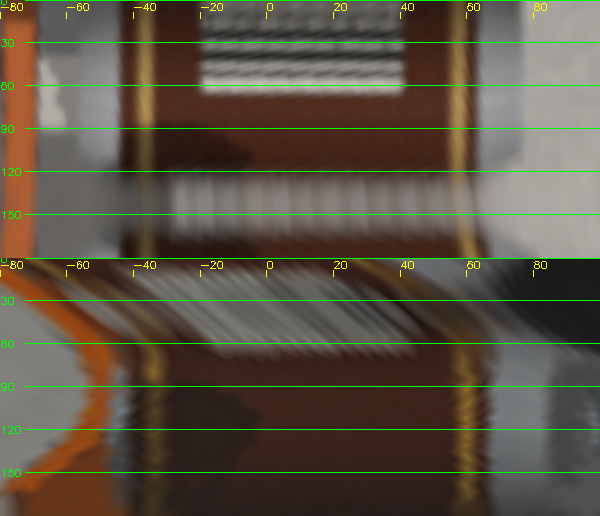

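View pics/wrist3.png

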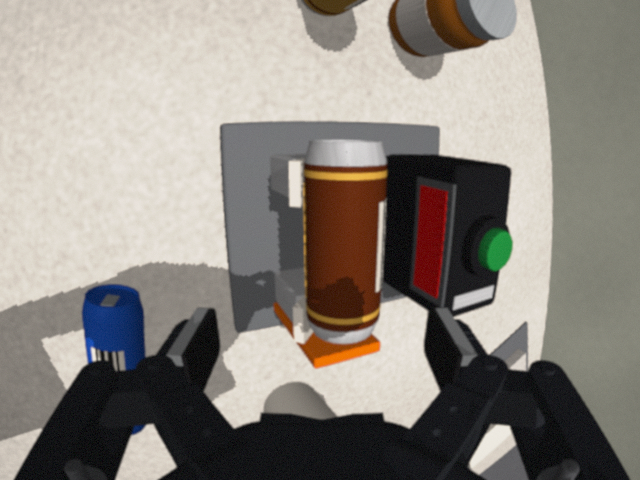

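View pics/scene3.png

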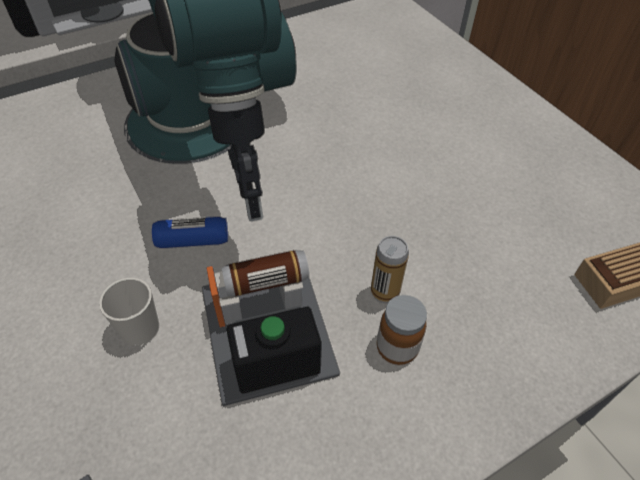

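The panel's top edge is now at 67°, so its centre is at 37°. I'll regrasp at −24°, turn +37°, slide it to the stop and set it down.

```bash
python3 - <<'E'
from s1 import *
th=-24;t=np.radians(th);b=np.array([np.sin(t),0,np.cos(t)]);j=np.array([np.cos(t),0,-np.sin(t)])
y=.008
g=np.array([0,y,ZC+.001])+.0005*j
p,r=tool(th,g+.07*b);move_linear(p,r,vel=.15)
p,r=tool(th,g);print(move_linear(p,r,vel=.12,f_stop=8));st("at")
clamp(40);st("clamped")
g=g+np.array([0,0,.010])
p,r=tool(th,g);move_linear(p,r,vel=.05);st("lift")
for k in (-14,-4,6,13):
    p,r=tool(k,g);move_linear(p,r,vel=.0085)
g[2]-=.0075; g[0]=0
p,r=tool(13,g);print(move_linear(p,r,vel=.02,f_stop=5));st("turned, low")
p,r=tool(13,g+[0,-.020,0]);print("stop contact",move_linear(p,r,vel=.02,f_stop=6));s=st("slid")
for n in ["scene","wrist"]:
    d=get_image(n); cv2.imwrite(f"pics/{n}4.png",d["img"][:,:,::-1])
print("tcp in scanner",toS(s["tcp_pos"][None],Q)," start y",y)
E
```

```text
False
at t 14.24 tcp [ 0.5493 -0.0657  0.085 ] F [-0.44 -0.46  1.35] M [0.05 0.21 0.03] op 0.0858
clamped t 14.65 tcp [ 0.549  -0.0656  0.0851] F [-10.72   2.46  10.04] M [ 0.21  1.26 -0.01] op 0.0522
lift t 15.0 tcp [ 0.5493 -0.0657  0.0946] F [-0.15 -0.71 -2.46] M [ 0.07  0.42 -0.01] op 0.0518
True
turned, low t 17.43 tcp [ 0.5371 -0.0626  0.0861] F [ 2.67 -1.4   4.2 ] M [-0.06 -0.3   0.03] op 0.0516
stop contact True
slid t 17.77 tcp [ 0.537  -0.0639  0.0859] F [ 2.54 -2.22  4.18] M [-0.23 -0.11  0.11] op 0.0516
tcp in scanner [[-0.00402151  0.00671362  0.08591568]]  start y 0.008
```

View pics/wrist4.png

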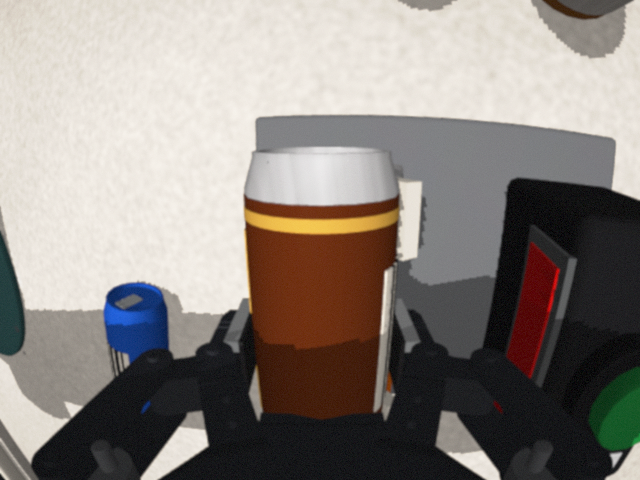

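The stop trigger fired after 1.3 mm because the can was still pressing on the saddles. I'll raise it slightly and slide again.

```bash
python3 - <<'E'
from s1 import *
s=read_state();p=s["tcp_pos"]
move_linear(p+[0,0,.002],vel=.01);st("raised");hold(.2);s=st("h")
d=Ro.from_euler('z',Q[2]).apply([0,-1,0]);p=s["tcp_pos"]
for i in range(3):
    c=move_linear(p+d*.022,vel=.015,f_stop=7);s=st(f"slide {c}");print("travel mm",(s["tcp_pos"]-p)@d*1000)
    hold(.15);st("h")
    if c and (s["tcp_pos"]-p)@d>.008: break
for n in ["scene","wrist"]:
    dd=get_image(n); cv2.imwrite(f"pics/{n}5.png",dd["img"][:,:,::-1])
E
```

```text
raised t 18.24 tcp [ 0.5368 -0.0638  0.0876] F [-0.34  0.03 -4.35] M [-0.09 -0.22 -0.01] op 0.0519
h t 18.44 tcp [ 0.5369 -0.0638  0.0878] F [ 0.25  0.24 -2.62] M [-0.03 -0.22 -0.03] op 0.0517
slide True t 19.31 tcp [ 0.5338 -0.0753  0.0873] F [ 2.35  2.98 -1.87] M [ 0.29 -0.55 -0.01] op 0.0516
travel mm 11.859809519545788
h t 19.46 tcp [ 0.5336 -0.0752  0.087 ] F [ 1.83  1.19 -1.64] M [ 0.26 -0.39 -0.06] op 0.0518
```

View pics/scene5.png

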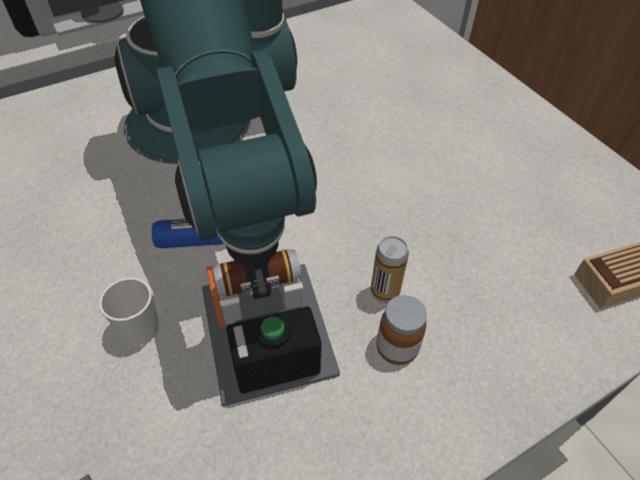

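The stop contact is real this time, after about 13 mm of total travel. Next: lower, release, back off and look.

```bash
python3 - <<'E'
from s1 import *
p=read_state()["tcp_pos"]
print(move_linear(p-[0,0,.004],vel=.015,f_stop=4));st("low")
open_gripper();st("open")
t=np.radians(13);b=np.array([np.sin(t),0,np.cos(t)])
p=read_state()["tcp_pos"]
move_linear(p+Ro.from_euler('z',Q[2]).apply(.08*b),vel=.15)
p,r=tool(-24,[-.06,.02,ZC+.12]);reach(p,r);st("away")
for n in ["scene","side","wrist"]:
    d=get_image(n); cv2.imwrite(f"pics/{n}6.png",d["img"][:,:,::-1]); np.savez(f"{n}6.npz",**d)
D={n:dict(np.load(n+"6.npz")) for n in ["scene","side"]}
D0={n:dict(np.load(n+"0.npz")) for n in ["scene","side"]}
ys=np.arange(-.08,.1,.0003);an=np.radians(np.arange(-60,200,.9))
o=[]
for n in D:
    q=fitscan([cloud(D0[n])])[0]
    I=unwrap(D[n],q,q[3],ys,an)[:,:,::-1].copy()
    for k in range(-60,200,30):
        v=int((k+60)/.9);cv2.putText(I,str(k),(0,v+4),0,.35,(0,255,0),1);cv2.line(I,(25,v),(600,v),(0,255,0),1)
    for y in range(-80,100,20): cv2.putText(I,str(y),(int((y+80)/.3),10),0,.35,(0,255,255),1);cv2.line(I,(int((y+80)/.3),12),(int((y+80)/.3),18),(0,255,255),1)
    o.append(I)
    l,m,ang,sat,ax=canpanel(D[n],q,dz=q[3]);print(n,"axis",ax.round(4))
cv2.imwrite("pics/unw6.png",np.vstack(o))
E
```

```text
True
low t 19.77 tcp [ 0.5339 -0.0753  0.0862] F [ 2.95 -1.17  3.37] M [-0.09 -0.37 -0.04] op 0.0517
open t 20.2 tcp [ 0.5334 -0.075   0.0855] F [ 0.64  0.3  -0.91] M [-0.01 -0.07  0.01] op 0.0856
away t 21.82 tcp [ 0.4937 -0.0391  0.2026] F [0.55 0.25 0.2 ] M [0.07 0.16 0.  ] op 0.0855
scene axis [ 0.0004 -0.0015  0.1    -0.0012]
side axis [0.0005 0.0002 0.1    0.0041]
```

View pics/unw6.png

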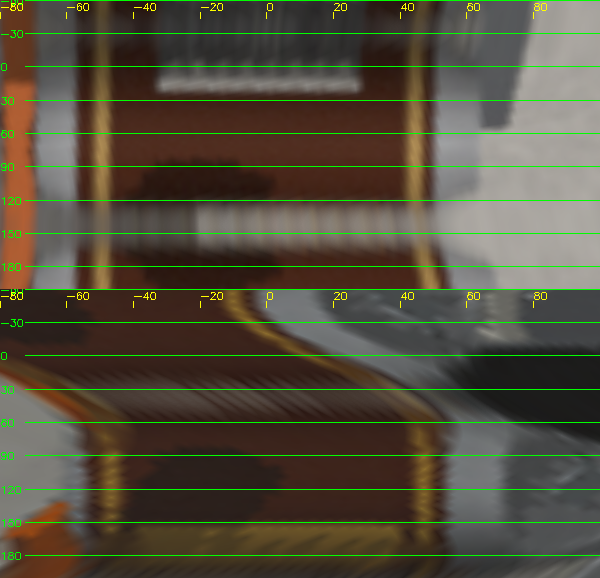

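View pics/wrist6.png

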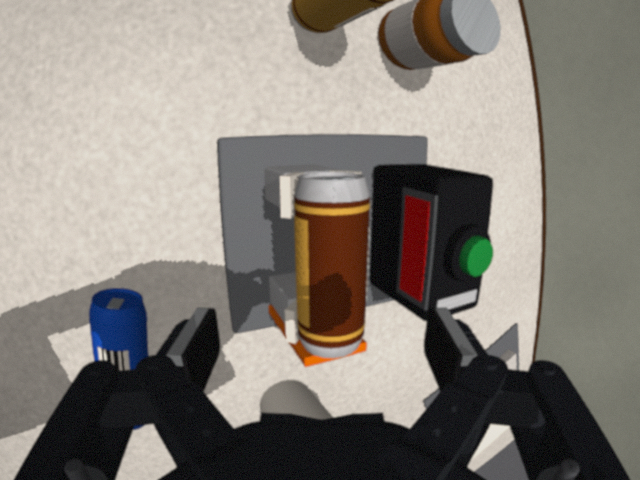

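View pics/side6.png

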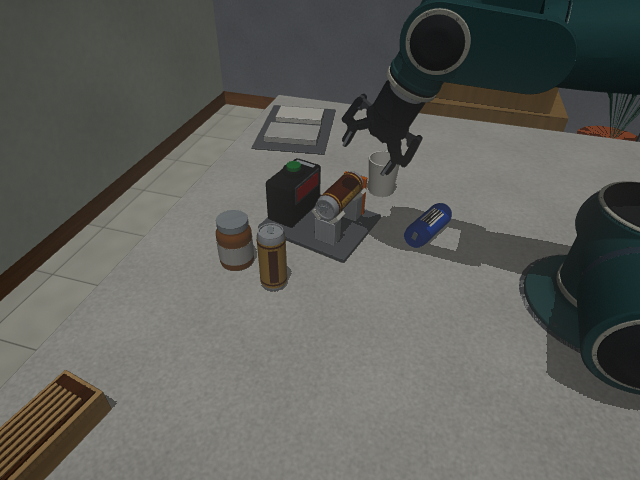

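```bash
cat >> h.py <<'E'
def projw(d,P):
    K=d["intrinsics"];E=d["extrinsics"];c=np.atleast_2d(P)@E[:3,:3].T+E[:3,3]
    rr=np.hypot(c[:,0],c[:,1]);th=np.arctan2(rr,c[:,2]);return np.c_[K[0,2]+K[0,0]*th*c[:,0]/rr,K[1,2]+K[1,1]*th*c[:,1]/rr]
def unwrapw(d,q,dz,ys,angs,r=.0265,zc=.1000,xc=.0005,fish=True):
    Y,A=np.meshgrid(ys,angs)
    x=xc+r*np.cos(A);z=zc+r*np.sin(A)+dz
    c,s=np.cos(q[2]),np.sin(q[2])
    P=np.stack([q[0]+c*x-s*Y,q[1]+s*x+c*Y,z],-1)
    uv=(projw if fish else proj)(d,P.reshape(-1,3)).astype(np.float32).reshape(*A.shape,2)
    return cv2.remap(d["img"],uv[...,0],uv[...,1],cv2.INTER_LINEAR)
E
python3 - <<'E'
from s1 import *
p,r=tool(-50,[-.05,-.02,ZC+.11]);reach(p,r);st("look")
d=get_image("wrist");np.savez("wrist7.npz",**d);cv2.imwrite("pics/wrist7.png",d["img"][:,:,::-1])
ys=np.arange(-.08,.1,.0003);an=np.radians(np.arange(0,270,.9))
I=unwrapw(d,Q,0,ys,an)[:,:,::-1].copy()
for k in range(0,270,30):
    v=int(k/.9);cv2.putText(I,str(k),(0,v+4),0,.35,(0,255,0),1);cv2.line(I,(25,v),(600,v),(0,255,0),1)
for y in range(-80,100,20): cv2.putText(I,str(y),(int((y+80)/.3),10),0,.35,(0,255,255),1)
cv2.imwrite("pics/unw7.png",I)
# scene profile
d=dict(np.load("scene6.npz"));q=fitscan([cloud(dict(np.load("scene0.npz")))])[0]
an=np.arange(-30,60,1.);I=unwrapw(d,q,q[3],np.arange(-.025,.02,.001),np.radians(an),xc=.0003,zc=.1002,fish=False)
pr=I[...,2].mean(1);print([(int(a),int(v)) for a,v in zip(an,pr)][30:60])
E
```

```text
look t 22.49 tcp [ 0.4999 -0.0821  0.1985] F [-0.29  1.22  0.49] M [0.11 0.31 0.01] op 0.0854
[(0, 66), (1, 68), (2, 69), (3, 71), (4, 72), (5, 75), (6, 77), (7, 81), (8, 86), (9, 92), (10, 98), (11, 104), (12, 110), (13, 115), (14, 118), (15, 119), (16, 118), (17, 114), (18, 108), (19, 101), (20, 91), (21, 80), (22, 67), (23, 54), (24, 43), (25, 34), (26, 28), (27, 24), (28, 21), (29, 20)]
```

View pics/unw7.png

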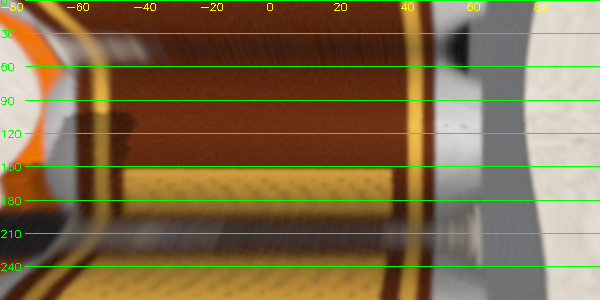

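View pics/wrist7.png

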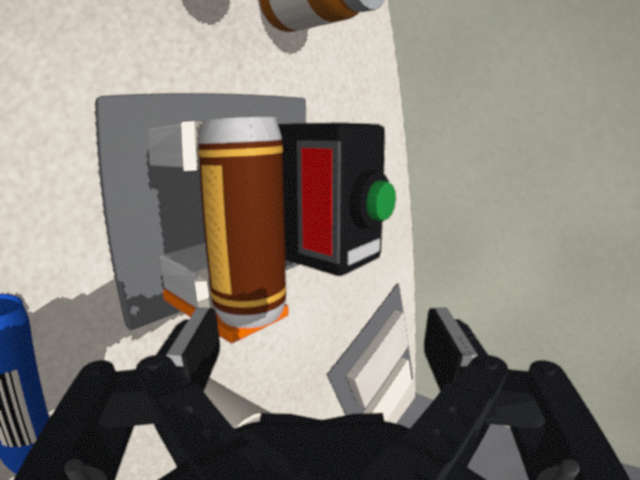

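The scene gives the panel's top edge at about 22°, so its centre is at about −7° (overshot). That is inside the 14° limit but not square. I'll do a small corrective regrasp, after locating the neighbouring objects for the later push on the lid.

```bash
python3 - <<'E'
from s1 import *
d=dict(np.load("scene6.npz"));w=cloud(d)
for n,(u,v) in dict(gold_top=(392,247),jar_top=(405,313)).items(): print(n,w[v,u].round(3),toS(w[v,u][None],Q).round(3))
th=5;t=np.radians(th);b=np.array([np.sin(t),0,np.cos(t)])
y=-.004
g=np.array([.001,y,ZC+.001])
p,r=tool(th,g+.10*b);reach(p,r)
p,r=tool(th,g);print(move_linear(p,r,vel=.15,f_stop=8));st("at")
clamp(25);st("clamped")
g=g+np.array([0,0.003,.008])
p,r=tool(th,g);move_linear(p,r,vel=.03);st("lift")
p,r=tool(0,g);move_linear(p,r,vel=.006)
p,r=tool(0,g*[0,1,1]+[0,0,-.011]);print(move_linear(p,r,vel=.015,f_stop=4));st("low")
open_gripper()
p,r=tool(0,[0,y,ZC+.09]);move_linear(p,r,vel=.15)
p,r=tool(-50,[-.05,-.02,ZC+.11]);reach(p,r);st("look")
for n in ["scene","side","wrist"]:
    d=get_image(n); cv2.imwrite(f"pics/{n}8.png",d["img"][:,:,::-1]); np.savez(f"{n}8.npz",**d)
def prof(f,n):
    d=dict(np.load(f));q=fitscan([cloud(dict(np.load("scene0.npz")))])[0]
    an=np.arange(-30,70,.5);I=unwrapw(d,q,q[3],np.arange(-.02,.018,.001),np.radians(an),xc=.0003,zc=.1002,fish=False)
    pr=I[...,2].mean(1);k=np.argmin(np.gradient(np.convolve(pr,np.ones(5)/5,'same'))[10:-10])+10;print(n,"edge",an[k])
prof("scene6.npz",6);prof("scene3.npz",3);prof("scene8.npz",8)
d=dict(np.load("wrist8.npz"));ys=np.arange(-.08,.1,.0003);an=np.radians(np.arange(0,270,.9))
I=unwrapw(d,Q,0,ys,an)[:,:,::-1].copy()
for k in range(0,270,30):
    v=int(k/.9);cv2.putText(I,str(k),(0,v+4),0,.35,(0,255,0),1);cv2.line(I,(25,v),(600,v),(0,255,0),1)
cv2.imwrite("pics/unw8.png",I)
E
```

```text
gold_top [0.621 0.131 0.132] [[0.029 0.216 0.132]]
jar_top [0.723 0.087 0.112] [[0.139 0.199 0.112]]
False
at t 24.49 tcp [ 0.538  -0.0752  0.0835] F [ 0.21  0.01 -0.66] M [-0.01 -0.07 -0.05] op 0.085
clamped t 24.9 tcp [ 0.5382 -0.0752  0.0833] F [2.46 0.41 6.46] M [-0.09 -0.27  0.04] op 0.0519
lift t 25.33 tcp [ 0.5382 -0.0721  0.0903] F [ 0.5  -0.39 -2.47] M [-0.01 -0.1  -0.  ] op 0.052
True
low t 26.25 tcp [ 0.5397 -0.0726  0.0839] F [ 4.08 -0.38  2.78] M [-0.09 -0.48  0.03] op 0.0519
look t 28.46 tcp [ 0.5001 -0.082   0.1981] F [0.24 0.8  0.89] M [0.09 0.36 0.04] op 0.085
6 edge 22.0
3 edge 64.5
8 edge 24.5
```

View pics/unw8.png

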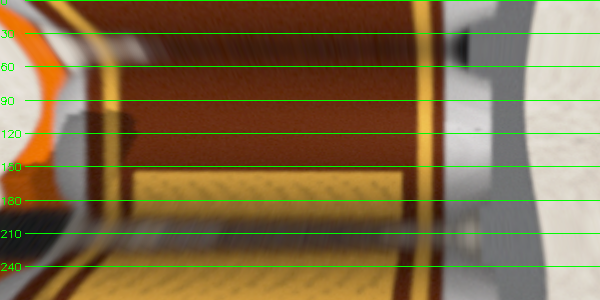

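View pics/scene8.png

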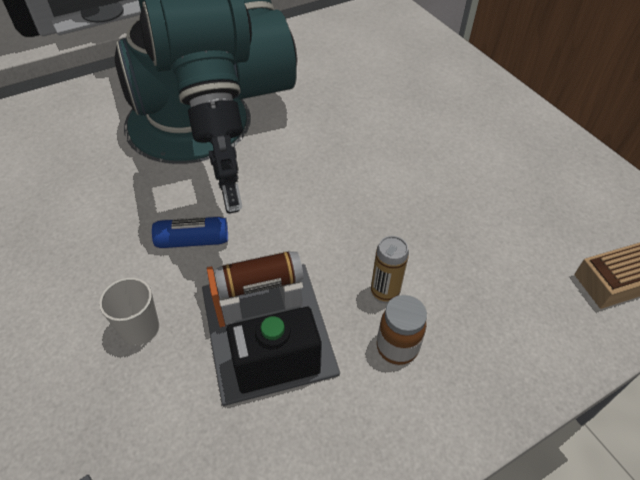

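The correction turned it only 2.5°, leaving the panel at about −5°. I'll make one more small correction, then push on the lid to seat the base.

```bash
python3 - <<'E'
from s1 import *
th=7;t=np.radians(th);b=np.array([np.sin(t),0,np.cos(t)])
y=-.002
g=np.array([.001,y,ZC+.001])
p,r=tool(th,g+.10*b);reach(p,r)
p,r=tool(th,g);print(move_linear(p,r,vel=.15,f_stop=8))
clamp(25);st("clamped")
g=g+np.array([0,0,.008])
p,r=tool(th,g);move_linear(p,r,vel=.03)
p,r=tool(0,g);move_linear(p,r,vel=.006)
p,r=tool(0,g*[0,1,1]+[0,0,-.011]);print(move_linear(p,r,vel=.015,f_stop=4));st("low")
open_gripper()
p,r=tool(0,[0,y,ZC+.09]);move_linear(p,r,vel=.15)
# push on lid with shut fingers
clamp(25)
p,r=tool(0,[0,.115,ZC+.09]);move_linear(p,r,vel=.2)
p,r=tool(0,[0,.115,ZC+.016]);move_linear(p,r,vel=.15);st("behind lid")
hold(.2)
p,r=tool(0,[0,.05,ZC+.016]);c=move_linear(p,r,vel=.025,f_stop=9);s=st("push %s"%c)
print("tcp in S",toS(s["tcp_pos"][None],Q))
hold(.2);st("hold")
d=get_image("side"); cv2.imwrite("pics/side9.png",d["img"][:,:,::-1]);
d=get_image("wrist"); cv2.imwrite("pics/wrist9.png",d["img"][:,:,::-1]);
E
```

```text
False
clamped t 31.01 tcp [ 0.5381 -0.0732  0.0833] F [ 3.09 -1.46  6.27] M [-0.15 -0.48  0.05] op 0.052
True
low t 32.45 tcp [ 0.5394 -0.0735  0.0839] F [ 3.58 -0.84  2.49] M [-0.04 -0.57  0.01] op 0.0524
behind lid t 35.76 tcp [0.5682 0.0396 0.0981] F [-0.41 -0.16  0.16] M [-0.07  0.04  0.02] op -0.0
push True t 37.5 tcp [0.5582 0.0025 0.0973] F [1.53 4.67 2.93] M [ 0.61 -0.22  0.04] op 0.0002
tcp in S [[-5.46799370e-05  7.62478548e-02  9.72734075e-02]]
hold t 37.7 tcp [0.5581 0.0025 0.0971] F [0.89 2.96 2.42] M [ 0.42 -0.28  0.04] op -0.0002
```

View pics/side9.png

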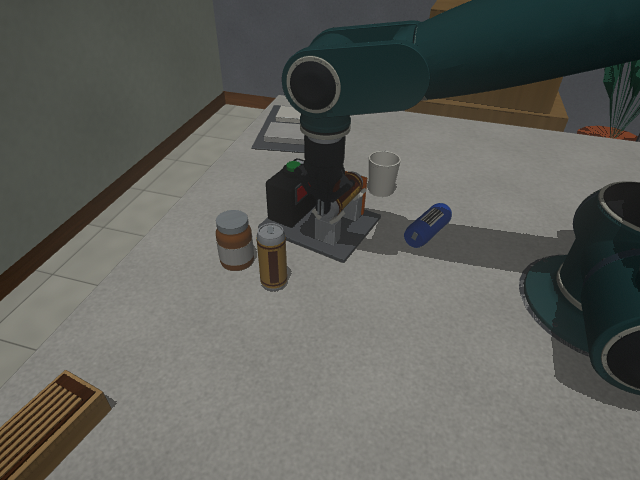

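View pics/wrist9.png

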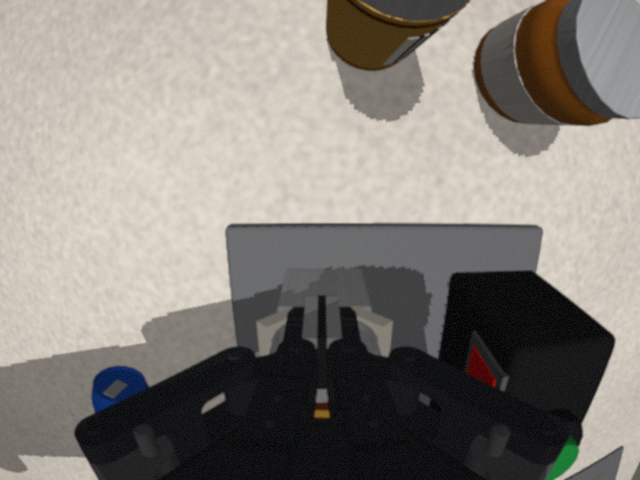

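```bash
python3 - <<'E'
from s1 import *
p,r=tool(0,[0,.05,ZC+.016]);c=move_linear(p,r,vel=.02,f_stop=12);s=st("push2 %s"%c)
print("tcp in S",toS(s["tcp_pos"][None],Q))
p,r=tool(0,[0,.10,ZC+.016]);move_linear(p,r,vel=.1)
p,r=tool(0,[0,.10,ZC+.12]);move_linear(p,r,vel=.2)
p,r=tool(-50,[-.05,-.02,ZC+.11]);reach(p,r);st("look")
for n in ["scene","side","wrist"]:
    d=get_image(n); cv2.imwrite(f"pics/{n}10.png",d["img"][:,:,::-1]); np.savez(f"{n}10.npz",**d)
def prof(f,n):
    d=dict(np.load(f));q=fitscan([cloud(dict(np.load("scene0.npz")))])[0]
    an=np.arange(-30,90,.5);I=unwrapw(d,q,q[3],np.arange(-.02,.018,.001),np.radians(an),xc=.0003,zc=.1002,fish=False)
    pr=I[...,2].mean(1);k=np.argmin(np.gradient(np.convolve(pr,np.ones(5)/5,'same'))[10:-10])+10;print(n,"edge",an[k])
for k in (3,6,8,10): prof(f"scene{k}.npz",k)
a=cv2.imread("pics/scene10.png")[225:400,180:340];cv2.imwrite("pics/sc10.png",cv2.resize(a,None,fx=3.3,fy=3.3,interpolation=2))
D={n:dict(np.load(n+"10.npz")) for n in ["scene","side","wrist"]}
ys=np.arange(-.08,.1,.0003);an=np.radians(np.arange(-30,200,1.2))
o=[]
for n in D:
    q=Q if n=="wrist" else fitscan([cloud(dict(np.load(n+"0.npz")))])[0]
    I=unwrapw(D[n],q,0 if n=="wrist" else q[3],ys,an,fish=n=="wrist")[:,:,::-1].copy()
    for k in range(-30,200,30):
        v=int((k+30)/1.2);cv2.putText(I,str(k),(0,v+4),0,.35,(0,255,0),1);cv2.line(I,(25,v),(600,v),(0,255,0),1)
    for y in range(-80,100,20): cv2.putText(I,str(y),(int((y+80)/.3),10),0,.35,(0,255,255),1)
    o.append(I)
    if n!="wrist":
        l,m,ang,sat,ax=canpanel(D[n],q,dz=q[3]);print(n,"axis",ax.round(4))
cv2.imwrite("pics/unw10.png",np.vstack(o))
E
```

```text
push2 True t 38.12 tcp [0.5579 0.0025 0.0967] F [0.53 1.9  2.27] M [ 0.29 -0.16 -0.  ] op -0.0001
tcp in S [[-0.00031139  0.07627105  0.0967235 ]]
look t 40.26 tcp [ 0.5002 -0.0818  0.1982] F [-0.09  0.73  0.36] M [0.1  0.35 0.  ] op 0.0004
3 edge 64.5
6 edge 22.0
8 edge 24.5
10 edge 29.0
scene axis [ 0.0005 -0.0044  0.0999 -0.0001]
side axis [0.0005 0.0013 0.1    0.0013]
```

View pics/unw10.png

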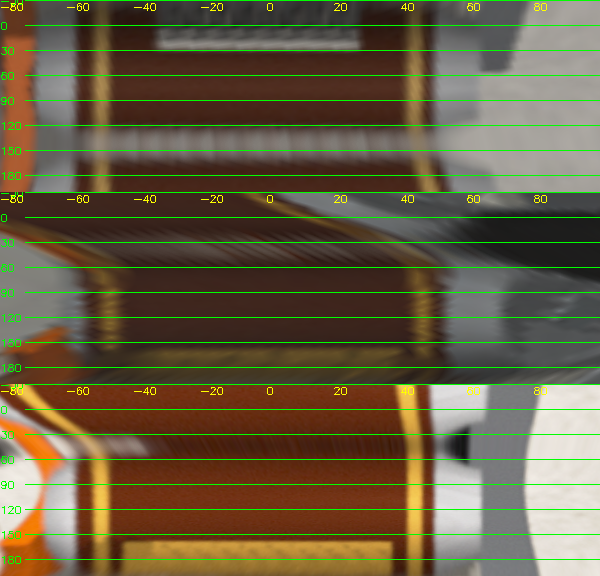

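View pics/sc10.png

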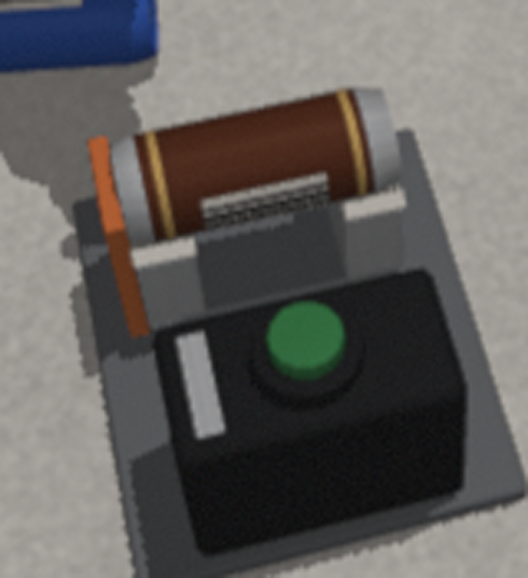

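View pics/wrist10.png

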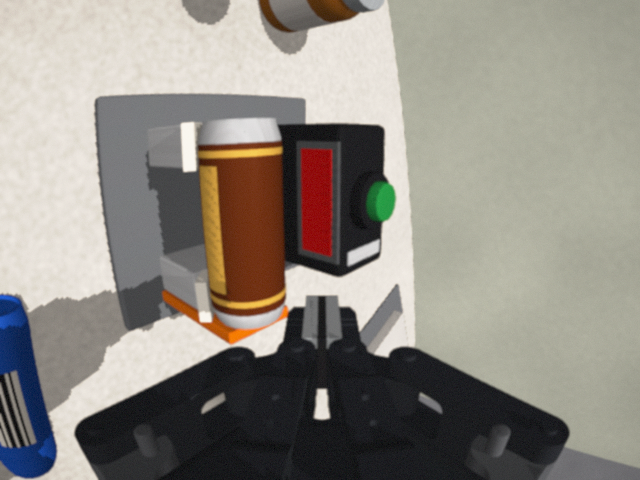

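The panel's top edge is now at about 29°, so its centre is within about 2° of 0. The push on the lid found no further travel, and the scene shows the base touching the orange stop. Next I'll press the button.

```bash
python3 - <<'E'
from s1 import *
up=.10
def top(z): return tool(0,[.120,0,z+.019])
p,r=tool(0,[0,0,.30]);reach(p,r)
p,r=top(.20);reach(p,r)
p,r=top(.150);move_linear(p,r,vel=.12);hold(.2);st("above btn")
p,r=top(.122);c=move_linear(p,r,vel=.02,f_stop=15);st("press %s"%c)
hold(.2);st("held")
d=get_image("side"); cv2.imwrite("pics/side11.png",d["img"][:,:,::-1])
p,r=top(.20);move_linear(p,r,vel=.12)
p,r=tool(0,[-.10,0,.33]);reach(p,r);st("clear")
for n in ["scene","side"]:
    d=get_image(n); cv2.imwrite(f"pics/{n}12.png",d["img"][:,:,::-1]); np.savez(f"{n}12.npz",**d)
    w=cloud(d);im=d["img"].astype(int);R,G,B=im[...,0],im[...,1],im[...,2]
    g=(G>R*1.5)&(G>B*1.5)&(G>60)&(w[...,2]>.08)&(w[...,2]<.16)&(w[...,0]>.3);print(n,"button z",np.median(w[g][:,2]))
    q=fitscan([cloud(dict(np.load(n+"0.npz")))])[0];l,m,ang,sat,ax=canpanel(d,q,dz=q[3]);print("axis",ax.round(4))
def prof(f,n):
    d=dict(np.load(f));q=fitscan([cloud(dict(np.load("scene0.npz")))])[0]
    an=np.arange(-30,90,.5);I=unwrapw(d,q,q[3],np.arange(-.02,.018,.001),np.radians(an),xc=.0003,zc=.1002,fish=False)
    pr=I[...,2].mean(1);k=np.argmin(np.gradient(np.convolve(pr,np.ones(5)/5,'same'))[10:-10])+10;print(n,"edge",an[k])
for k in (10,12): prof(f"scene{k}.npz",k)
a=cv2.imread("pics/scene12.png")[225:400,180:340];cv2.imwrite("pics/sc12.png",cv2.resize(a,None,fx=3.3,fy=3.3,interpolation=2))
E
```

```text
above btn t 42.81 tcp [ 0.6557 -0.1014  0.1511] F [-0.4  -0.3  -0.11] M [ 0.08 -0.03  0.05] op 0.0002
press True t 43.73 tcp [ 0.6555 -0.1013  0.132 ] F [-0.95  0.13  5.45] M [-0.    0.2   0.01] op -0.0002
held t 43.93 tcp [ 0.6555 -0.1013  0.132 ] F [-2.88  1.12  8.23] M [0.07 0.35 0.01] op 0.0001
clear t 45.68 tcp [ 0.4429 -0.0466  0.3101] F [-0.39 -0.57  0.37] M [-0.07 -0.02 -0.05] op 0.0002
scene button z 0.13879041100076422
axis [ 0.0005 -0.0019  0.0999  0.0009]
side button z 0.1367118071951957
axis [ 0.0006 -0.002   0.1     0.0027]
10 edge 29.0
12 edge 29.0
```

View pics/side11.png

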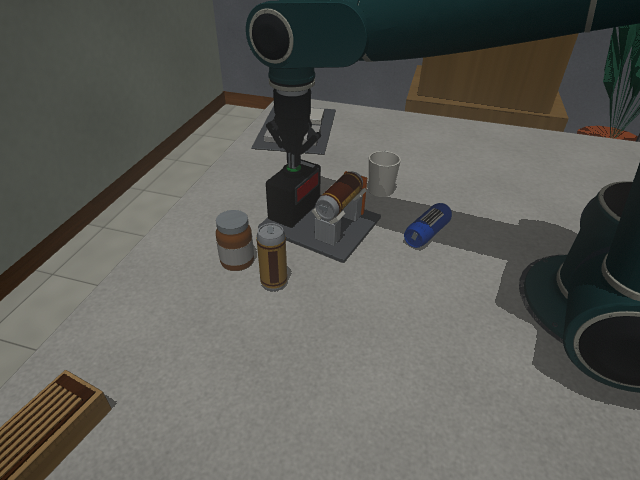

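View pics/sc12.png

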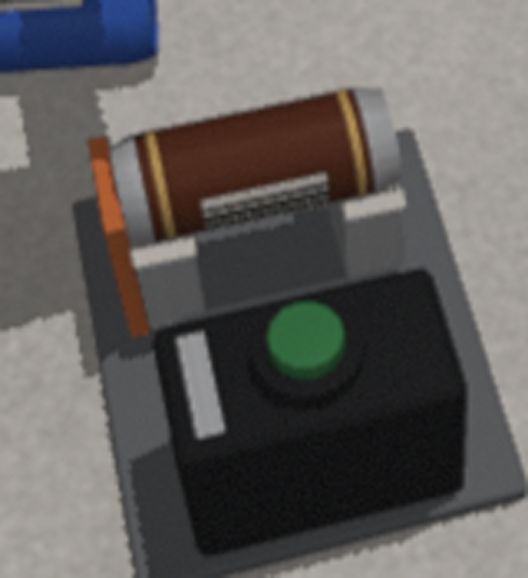

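View pics/scene12.png

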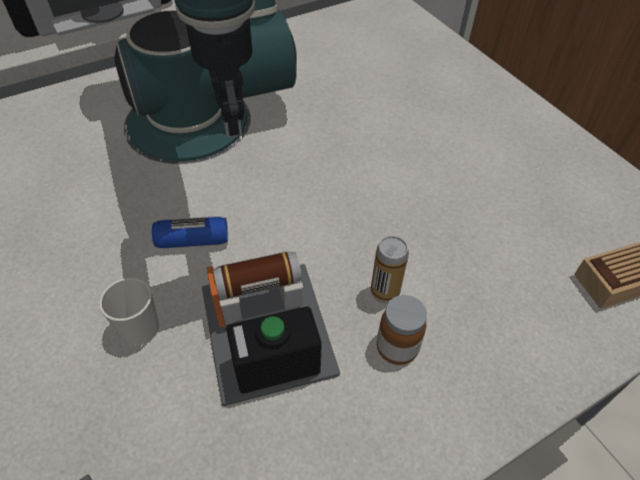

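The press reached z = 0.132 with 8 N held, about 5.5 mm of travel against the estimated button top. I'll press once more, harder, to be certain it bottoms out.

```bash
python3 - <<'E'
from s1 import *
def top(z): return tool(0,[.120,0,z+.019])
p,r=top(.20);reach(p,r)
p,r=top(.142);move_linear(p,r,vel=.12);hold(.3);st("above btn")
p,r=top(.120)
z0=None
c=move_linear(p,r,vel=.02,f_stop=25);st("press %s"%c)
hold(.3);st("held")
p,r=top(.20);move_linear(p,r,vel=.12)
p,r=tool(0,[-.10,0,.33]);reach(p,r);hold(.3);st("clear")
d=get_image("scene"); cv2.imwrite("pics/scene13.png",d["img"][:,:,::-1])
d0=np.load("scene12.npz")["img"].astype(int);df=abs(d["img"].astype(int)-d0).max(-1);print("changed px in scanner/objects area",(df[200:400,90:450]>40).sum())
finish_job()
E
```

```text
above btn t 47.69 tcp [ 0.6556 -0.1014  0.1426] F [ 0.34 -0.09  0.14] M [-0.01  0.   -0.03] op -0.0001
press True t 48.35 tcp [ 0.6557 -0.1014  0.132 ] F [-1.89  0.18  7.96] M [0.01 0.29 0.02] op -0.0
held t 48.65 tcp [ 0.6557 -0.1014  0.132 ] F [-2.94  1.02  8.99] M [0.04 0.51 0.01] op 0.0001
clear t 50.65 tcp [ 0.4428 -0.0466  0.3104] F [ 0.56 -0.55 -0.31] M [-0.01 -0.03 -0.02] op 0.0001
changed px in scanner/objects area 0
the job is handed in; nothing more can be done
```

I turned the brown can until its code panel faces the scanner window, seated it against the stop, let go, pressed the green button and handed the job in at about 51 s. The tool reports no verdict, so everything below comes from my own camera and force readings.

- **Turning:** It took two lifted regrasps and two small corrections, because the can rolled a few degrees in each grasp and first overshot by about 7°. At the last check the panel's centre was within about 2° of facing the window; the limit is about 14°.
- **Seating:** I slid the can to the stop, and after the corrections pushed on its lid with the shut fingers. A second, firmer push moved it no further, and the final picture shows the base touching the orange stop.
- **Position readings that disagreed:** Along the cradle, the scene and wrist cameras put the can about 3–4 mm past home, the side camera about 0.5 mm short. I took contact with the stop as the deciding evidence. The can's fitted axis was about 0.6 mm from the cradle axis and within 0.003 rad of its direction.
- **Button:** I pressed it twice, the second time with a higher force limit. Both presses stopped at the same height, about 5.5 mm down, with 8–9 N held. After the first press it was back at its starting height, and a picture after the second showed no visible change.
- **Neighbouring objects:** I saw no change in the gold can, cup, jar or blue can in the pictures. The arm ended clear of everything.

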